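Reset a tripped shaker amplifier channel

TASK

One of the two channels of the desk control unit has tripped: the red lamp shows which. Turn that channel's gain knob fully back (anticlockwise) to its zero stop, then take the yellow reset pin out of the tool block, reach it straight down through the blue-ringed hole of the same channel and press the recessed reset button fully down without forcing it. Finish while still gripping the pin and holding the button down; leave the other channel (green lamp), the two other drivers and the loose things on the bench as they are.

Things in the scene. Friction and masses are not known exactly. Their poses are not given: they have to be found in the camera images.
- console: fixed desk control unit, light panel on top, 220 (x) x 320 (y) x 80 mm high; origin under its centre, z up, x from the robot's edge to the rear edge with sockets, y towards its left channel. Panel surface 80 mm above the bench. Left/right channel at y = +88 / -88 mm: knob axis at x = -50 mm, lamp at +14 mm, reset hole at +56 mm; else the panel is flat to 3 mm
- gain_left_grip (a point): point on the vertical axis of the left channel's black gain knob, 27 mm above the panel: a TCP height for gripping it from above. The knob is an upright bar 38 mm long, 11 mm thick, its top 29 mm above the panel, on a skirt 38 mm in diameter and 3 mm high; a white line on the bar runs from the axis to its pointer end
- gain_left_mark (a point): outer end of the left knob's bar, on the pointer side (white line), 19 mm from the axis, 27 mm above the panel; turns with the knob
- gain_left (a joint): left gain knob, rad: 0 = zero stop (pointer at the red tick, at 7 o'clock seen by the operator), grows clockwise seen from above up to 4.7; starts 0.5 to 1.2 rad above zero, about 0.03 N m of friction, stays where left
- gain_right_grip (a point): as gain_left_grip, for the right channel's gain knob
- gain_right_mark (a point): as gain_left_mark, for the right channel's gain knob
- gain_right (a joint): as gain_left, for the right channel's gain knob
- reset_left_mouth (a point): centre of the left channel's reset hole at the panel surface: a vertical round hole 14 mm in diameter through the 4 mm panel, with a blue ring (25 mm) around it. The flat blue reset button (18 mm wide) lies under the panel, its top 10 mm below the panel surface when up, 15 mm when fully down
- reset_left (a joint): left reset button, m: 0 up, 0.005 fully down (hard stop); springs back by itself, 1.4 N to start it and 4.5 N to hold it fully down
- reset_right_mouth (a point): as reset_left_mouth, for the right channel's reset hole
- reset_right (a joint): as reset_left, for the right channel's reset button
- lamp_trip: lit red lamp, 13 mm wide dome 6.5 mm high, origin at the centre of its underside on the panel; it sits at the lamp place of the tripped channel (42 mm from that channel's reset hole)
- lamp_run: lit green lamp of the same size at the lamp place of the other channel, which is running
- block: wooden tool block, fixed, 60 (x) x 150 (y) x 70 mm high, origin at the centre of its underside; three vertical holes, 9 mm in diameter and 66 mm deep, in a row along its y axis at -45, 0 and +45 mm, each with a tool standing in it
- pin: insulated reset pin standing upright in one of the block's holes: round yellow handle 16 mm in diameter and 80 mm long above a white blunt shank 6 mm in diameter and 62 mm long; 142 mm overall, about 45 g; origin at the tip of the shank, z along it to the handle. Its handle rests on the block's top, so its tip starts 8 mm above the bench
- pin_grip (a point): point on the pin's axis in its handle, 104 mm above its tip: a good place for the TCP, straight from above with the fingers closing across the row of tools
- driver_red: screwdriver of the same shape and size as the pin, red handle and steel shank, standing in another hole of the block; bystander; origin at its tip
- driver_black: hex driver of the same shape and size, black handle and dark steel shank, in the remaining hole; bystander; origin at its tip
- accel: steel accelerometer, 20 mm wide and 28 mm high, loose on the bench behind the control unit; bystander; origin under its centre
- adaptor: dark steel mounting ring, 44 mm wide and 16 mm high, loose on the bench; bystander; origin under its centre
- wax_jar: white jar with a black cap, 48 mm wide and 45 mm high, loose on the bench; bystander; origin under its centre
- wrench: steel open-ended wrench, 160 mm long, lying on the bench; bystander; origin under the middle of its length
- ref_mass: brass cylinder, 36 mm wide and 30 mm high, loose on the bench; bystander; origin under its centre
Not all that is in view belongs to the job. Several things have the shape of the pin; the one meant has the colours described above.

How it is judged:
On the way, in this order (a step that is already met when the one before it is completed fails the run):
1. the gain knob of the tripped channel (red lamp) is back at its zero stop (within 0.12 rad) (((horizontal distance between lamp_trip and reset_left_mouth below 0.06 m and value of joint gain_left below 0.12 rad) or (horizontal distance between lamp_trip and reset_right_mouth below 0.06 m and value of joint gain_right below 0.12 rad))), for 0.2 s.
2. the reset button of the tripped channel is held fully down (4 mm or more of its 5 mm) by the reset pin (((horizontal distance between lamp_trip and reset_left_mouth below 0.06 m and value of joint reset_left above 0.004 m and contact force between pin and reset_left above 1.5 N) or (horizontal distance between lamp_trip and reset_right_mouth below 0.06 m and value of joint reset_right above 0.004 m and contact force between pin and reset_right above 1.5 N))), for 0.3 s.
At the end, for the whole second after the job is handed in: In the tripped channel the gain knob is at zero (within 0.12 rad) and the reset button is held down at least 4 mm of its 5 mm by the reset pin, which stands in the hole (tip within 8 mm of the hole's axis, within 0.35 rad of upright) and is still gripped by the fingers (((horizontal distance between lamp_trip and reset_left_mouth below 0.06 m and value of joint gain_left below 0.12 rad and value of joint reset_left above 0.004 m and contact force between pin and reset_left above 1.5 N and horizontal distance between pin and reset_left_mouth below 0.008 m) or (horizontal distance between lamp_trip and reset_right_mouth below 0.06 m and value of joint gain_right below 0.12 rad and value of joint reset_right above 0.004 m and contact force between pin and reset_right above 1.5 N and horizontal distance between pin and reset_right_mouth below 0.008 m)) and contact force between the fingers and pin above 2 N and angle between pin's own z axis and vertical below 0.35 rad); the arm keeps its last pose, push and grip.
It fails at once if the running channel's gain knob is turned (pointer end moved more than 4 mm) ((horizontal distance between lamp_trip and reset_left_mouth below 0.06 m and distance of gain_right_mark from where it was at the start of the episode above 0.004 m) or (horizontal distance between lamp_trip and reset_right_mouth below 0.06 m and distance of gain_left_mark from where it was at the start of the episode above 0.004 m)).
It fails at once if the running channel's reset button is pressed (more than 2 mm) ((horizontal distance between lamp_trip and reset_left_mouth below 0.06 m and value of joint reset_right above 0.002 m) or (horizontal distance between lamp_trip and reset_right_mouth below 0.06 m and value of joint reset_left above 0.002 m)).
It fails at once if the reset is pressed (more than 3 mm) while the tripped channel's gain is not at zero (above 0.2 rad) ((horizontal distance between lamp_trip and reset_left_mouth below 0.06 m and value of joint reset_left above 0.003 m and value of joint gain_left above 0.2 rad) or (horizontal distance between lamp_trip and reset_right_mouth below 0.06 m and value of joint reset_right above 0.003 m and value of joint gain_right above 0.2 rad)).
It fails at once if the pin is forced against the button or the control unit (more than 35 N) (contact force between pin and console above 35 N).
It fails at once if a bystander (either driver or a loose thing on the bench) is moved more than 30 mm (distance of any of driver_red, driver_black, accel, adaptor, wax_jar, wrench, ref_mass from where it was at the start of the episode above 0.03 m).
It also fails if it takes over 54 s, if anything falls off the work surface, if the arm or the gripper's body presses on something with over 40 N, if the wrist force passes 120 N, or if a joint passes its speed limit or range.

ROBOT

A 7-joint arm with a two-finger parallel gripper is mounted at the origin on the work surface. World frame = base frame: x ahead of the robot, y to its left, z up, the work surface at z = 0. Lengths are in m, angles in rad, forces in N, time in s.
With the tool pointing down it reaches from about 0.4 to 0.9 m from the base axis. Payload 5.5 kg.
Tool frame: the origin (TCP) lies between the finger pads, 19 mm behind the fingertips; this is the grasp point; z points along the fingers, y is the line along which they close (so a half turn about z gives the same grasp; the last joint's range is limited). The gripper opens to 85 mm and grips with 20 to 120 N. Pads are 22 mm wide; open, the fingers measure 114 mm over their backs; the gripper's body (76 mm by 85 mm) begins 54 mm behind the grasp point. The pads swing forward as they close: fully open they stand 13 mm farther back than shut.
Start: joints at [1.465, 0.501, -0.427, 1.55, 0.221, 1.138, -0.21], TCP at [0.234, -0.606, 0.25] pointing down, gripper open.
Joint ranges: [-2.88, 2.88], [-0.31, 2.03], [-1.54, 1.56], [0.2, 2.42], [-1.41, 4.55], [0.19, 2.02], [-2.57, 2.57]. Speed limits (rad/s): [2.57, 2.57, 3.14, 3.14, 3.14, 3.14, 3.14].

INTERFACE

Orientations are given as [roll, pitch, yaw] about the fixed x, y, z axes, in that order (R = Rz(yaw) Ry(pitch) Rx(roll)).
In Python, from plant import ctrl, cams, sign_off, finder gives the robot as it stands.
- The arm moves only by the tool send_rows, never from a script. Its argument "motion" is a list of rows, each an object of numbers: "gripper": the finger opening in mm, from 0 to 85.4; "x", "y", "z": the shift along the tool's x, y, z each as a share of 80 mm, from -1 to 1; "rx", "ry", "rz": the turn, a rotation vector about the tool's x, y, z each as a share of 2 rad, from -1 to 1. A call has 1 to 10 rows; each row is the pose to reach, as a shift and turn from the pose commanded when the call began, along the tool's axes at that moment; what a row does not reach only later rows make up. A row lasts 1/8 s, in which the tool goes at most 62.5 mm and 10.7 degrees, less where a joint would pass 70% of its speed; a pose out of reach is approached as far as the arm can. A call with a number of a shift or a turn outside -1 to 1 is refused whole. A call with a gripper value outside its range is refused whole. The fingers move at their own pace and stop on an object; "force" is the grip in N (left out, the last holds). Time passes only in rows, so rows that repeat a pose let the fingers close. It gives the time, the measured TCP pose, the force, the opening and the grip force at its end, in the units of the state.
- ctrl.get_state(): the state, without advancing time (a new reading comes with each control period).
- cams.grab_frame(name): name is "side" or "top"; returns a dict with "pixels" (384x512x3 uint8, red, green, blue), "fx", "fy", "cx", "cy" (pixels), "R" (3x3) and "t" (3): a world point X has camera coordinates R X + t. Camera axes: x right, y down, z forward; pixel columns grow to the right and rows downward; lengths in m; the calibration is good to about 2 mm. A picture is of the moment at which its call begins. There is no depth.
- sign_off(): hands the job in; it is judged then, once.
Trained networks look in the newest picture that a camera, given by its name, has taken for a name from the list of things; names that differ only in an ending like _2 or _b are one class to them, and where a whole thing is asked for, a point or a joint stands for the part that bears it (a point fixed in the world has none). Each returns a list of dicts, best first, with "conf" (0 to 1); they miss things now and then, are a little off and sometimes report something else, mostly with a low value. They report only what shows in the picture. A call takes as long as a camera call. They do not tell look-alikes from the thing itself.
- finder.boxes_of(label, camera): "bbox" ([centre column, centre row, width, height] as shares, 0 to 1, of the picture: columns of its width, rows of its height, round what is visible of it).
- finder.landmark_of(label, camera): "location" ([row, column] as shares, 0 to 1, of the picture: columns of its width, rows of its height: a listed point, or the origin of a listed thing).
The state is a dict: "time_s": time; "joint_positions": joint angles; "qd": joint speeds; "joint_torque": joint torques, N m; "tcp_pos": TCP position; "ee_rot": TCP orientation; "force": force on the tool from outside, world axes, zero at the start; "moment": the same for the moment, N m; "finger_gap": opening from 0.0 (shut) to 1.0 (fully open); "grasp_force": force on a finger pad.
Only numpy, scipy, OpenCV 4.12 (cv2) and the standard library are available. Lean on these libraries where they do the work, as an engineer would, in place of code of your own. Each camera call takes 0.05 s, during which the arm holds its last target. There are 200 camera calls.

## Working session

There is one attempt and no reset: what is moved stays moved. The work goes in short steps, Python scripts to look and compute and a tool call to move; the robot and the scene stay as the last step left them, time stands still between calls to the robot, and variables do not carry over. Pictures are saved under pics/ and viewed, at most 10 in all, crops included, and the job is handed in when it is done.

Besides the shell and the picture viewer there is one more tool, called after ">>>" in YAML: its name, and indented under it one key for each argument. send_rows: Moves the arm, as the interface text tells. Its arguments: {"type":"object","properties":{"motion":{"type":"array","items":{"type":"object","properties":{"gripper":{"type":"number"},"x":{"type":"number"},"y":{"type":"number"},"z":{"type":"number"},"rx":{"type":"number"},"ry":{"type":"number"},"rz":{"type":"number"}}}},"force":{"type":"number"}},"required":["motion"]}

```bash
mkdir -p pics; cat > h.py <<'E'
import numpy as np, cv2
from plant import ctrl, cams, sign_off, finder
def snap(n,f=None):
    d=cams.grab_frame(n)
    if f: cv2.imwrite('pics/'+f,d["pixels"][:,:,::-1])
    return d
def ray(d,rc):
    v=np.array([(rc[1]*512-d["cx"])/d["fx"],(rc[0]*384-d["cy"])/d["fy"],1.])
    R=np.array(d["R"]);t=np.array(d["t"]); return -R.T@t, R.T@v
def atz(d,rc,z):
    c,v=ray(d,rc); return c+v*(z-c[2])/v[2]
def proj(d,X):
    p=np.array(d["R"])@X+np.array(d["t"]); return p[0]/p[2]*d["fx"]+d["cx"],p[1]/p[2]*d["fy"]+d["cy"]
E
python3 - <<'E'
from h import *
np.set_printoptions(precision=4,suppress=True)
s=ctrl.get_state();print(s)
Z=dict(console=0,gain_left_grip=.107,gain_left_mark=.107,gain_right_grip=.107,gain_right_mark=.107,reset_left_mouth=.08,reset_right_mouth=.08,lamp_trip=.08,lamp_run=.08,block=0,pin=.008,pin_grip=.112,driver_red=.008,driver_black=.008,accel=0,adaptor=0,wax_jar=0,wrench=0,ref_mass=0)
for n in("top","side"):
    d=snap(n,n+"0.png");print(n,ray(d,(.5,.5))[0])
    for k,z in Z.items():
        for r in finder.landmark_of(k,n)[:2]:
            l=r["location"];print(k,round(r["conf"],2),np.round([l[1]*512,l[0]*384],1),atz(d,l,z)[:2])
E
```

```text
{'time_s': 0.0, 'joint_positions': array([ 1.4652,  0.5019, -0.4268,  1.5515,  0.2208,  1.1383, -0.2103]), 'qd': array([-0.0007,  0.0014, -0.0011, -0.0001,  0.0008, -0.0007, -0.001 ]), 'joint_torque': array([ -0.0016, -56.9518,  -5.8167, -28.0939,   0.0107,   0.0119,
         0.0001]), 'tcp_pos': array([ 0.234 , -0.6057,  0.2489]), 'ee_rot': array([-3.1396, -0.0001,  0.3688]), 'force': array([-0.3115, -0.2284,  0.491 ]), 'moment': array([ 0.0137, -0.0425,  0.0196]), 'grasp_force': 0.0, 'finger_gap': 1.0032444610099425}
top [ 0.3408 -0.0376  1.6369]
console 0.63 [175.5 228.9] [0.4902 0.2164]
console 0.57 [248.1 215.4] [ 0.5423 -0.0497]
gain_left_grip 0.42 [220.9 220.5] [0.5106 0.0449]
gain_left_grip 0.42 [168.3 226.9] [0.4871 0.2248]
gain_left_mark 0.55 [218.1 219.9] [0.5125 0.0545]
gain_right_grip 0.63 [274.  226.3] [ 0.4919 -0.1387]
gain_right_grip 0.63 [205.9 153.7] [0.7475 0.1022]
gain_right_mark 0.67 [270.2 231.6] [ 0.4735 -0.1254]
reset_left_mouth 0.8 [223.6 193.1] [0.6113 0.0385]
reset_right_mouth 0.97 [276.  197.3] [ 0.5979 -0.1478]
lamp_run 0.25 [161. 222.] [0.5067 0.2554]
bl
[... 824 characters left out ...]
36 -0.1134]
gain_right_mark 0.46 [298.8 178.6] [ 0.4957 -0.1277]
reset_left_mouth 0.89 [239.9 216.4] [0.6066 0.0374]
reset_left_mouth 0.48 [241.1 300.4] [0.5189 0.2767]
reset_right_mouth 0.84 [264.6 176.6] [ 0.5962 -0.1413]
block 0.64 [252.3 318.2] [0.5008 0.2579]
block 0.39 [265.6 177.3] [ 0.6215 -0.2408]
pin 0.56 [198.3 351.5] [0.5785 0.3708]
pin_grip 0.71 [242.2 303.3] [0.5064 0.3047]
pin_grip 0.58 [195.  317.5] [0.5802 0.3623]
driver_black 0.3 [253.  317.8] [0.498  0.2617]
accel 0.57 [174.9 239.8] [0.7683 0.0943]
adaptor 0.93 [145.3 330. ] [0.7082 0.3556]
wax_jar 0.47 [334.4 153. ] [ 0.4394 -0.4461]
wrench 0.61 [289.6 137.1] [ 0.6093 -0.496 ]
ref_mass 0.53 [222.5 171.4] [ 0.7607 -0.2268]
```

View pics/top0.png

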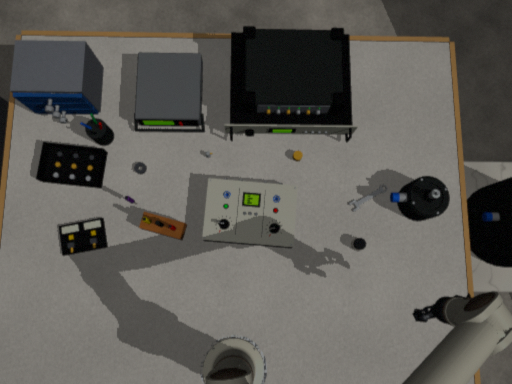

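View pics/side0.png

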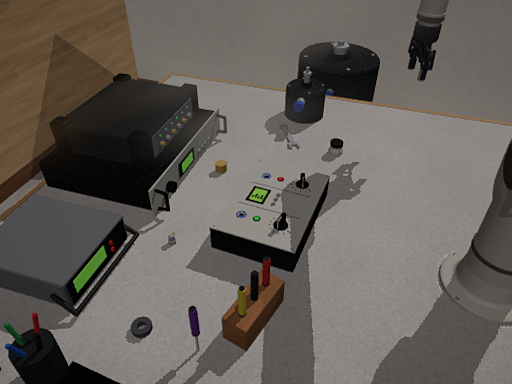

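The top view shows the red lamp at (276,211), in the right channel, and the green lamp at (226,206), in the left one. So the right channel has tripped.

These could be taken for the pin in the side view: yellow handle (242,300), black (255,285), red (266,271), and a purple tool on the bench (194,320). I choose the yellow one. Next I check it in one close crop with the fitted model overlaid.

```bash
cat > fit.py <<'E'
from h import *
from scipy.optimize import least_squares
np.set_printoptions(precision=4,suppress=True)
loc={"gain_left_grip":(-.05,.088,.107),"gain_right_grip":(-.05,-.088,.107),"reset_left_mouth":(.056,.088,.08),"reset_right_mouth":(.056,-.088,.08)}
px=[];tiles=[]
D={n:snap(n) for n in("top","side")}
P0=np.array([.548,-.0515,-.065])
def W(p,l):
    c,s=np.cos(p[2]),np.sin(p[2]); return np.array([p[0]+c*l[0]-s*l[1],p[1]+s*l[0]+c*l[1],l[2]])
obs=[]
for n,d in D.items():
    for k,l in loc.items():
        for r in finder.landmark_of(k,n):
            u=np.array([r["location"][1]*512,r["location"][0]*384])
            if np.hypot(*(u-proj(d,W(P0,l))))<8: obs.append((n,l,u));break
f=least_squares(lambda p:np.concatenate([proj(D[n],W(p,l))-u for n,l,u in obs]),P0,loss="soft_l1")
p=f.x;print(p,f.fun.reshape(-1,2))
for k,l in loc.items(): print(k,W(p,l))
def crop(n,c,w,pts):
    d=D[n];k=400/w;x0,y0=c[0]-w/2,c[1]-w/2*.75
    im=cv2.warpAffine(d["pixels"][:,:,::-1].copy(),np.float32([[k,0,-x0*k],[0,k,-y0*k]]),(400,300),flags=cv2.INTER_CUBIC)
    for X in pts:
        u=proj(d,X);cv2.drawMarker(im,(int((u[0]-x0)*k),int((u[1]-y0)*k)),(255,0,255),cv2.MARKER_CROSS,9,1)
    return im
pts=[W(p,l) for l in loc.values()]
B=[np.array([.502+a*.0,.258+0,.15]) for a in(0,)]
im=np.vstack([np.hstack([crop("top",(272,211),50,pts),crop("side",(285,180),60,pts)]),np.hstack([crop("top",(162,223),60,[]),crop("side",(252,298),100,[])])])
cv2.imwrite("pics/c1.png",im)
E
python3 fit.py
```

```text
[ 0.5511 -0.0521 -0.1091] [[-2.4345  0.0893]
 [ 0.3251  0.2003]
 [ 0.0269 -1.9586]
 [-0.2872  1.0723]
 [ 0.2543 -0.0851]
 [-1.3365 -0.7762]
 [ 0.8762 -1.1166]
 [-0.0879  0.844 ]]
gain_left_grip [0.511  0.0408 0.107 ]
gain_right_grip [ 0.4918 -0.1342  0.107 ]
reset_left_mouth [0.6164 0.0293 0.08  ]
reset_right_mouth [ 0.5972 -0.1457  0.08  ]
```

View pics/c1.png

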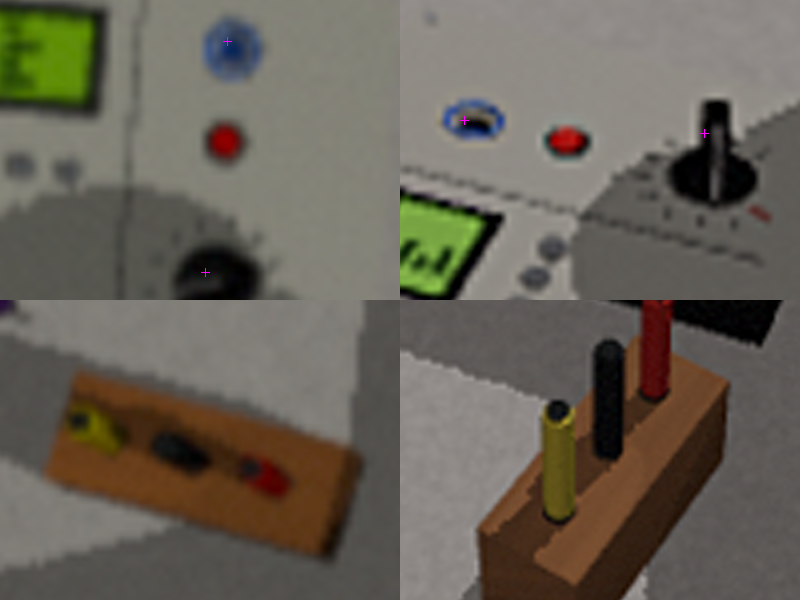

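The crops confirm it: the yellow-handled pin stands in the left (+y) hole of the block, and the red lamp sits below the right ring (about 276,198 in the top view). I refine these with colour centroids.

```bash
cat > fit2.py <<'E'
from h import *
from scipy.optimize import least_squares
np.set_printoptions(precision=4,suppress=True)
D={n:snap(n) for n in("top","side")}
def W(p,l):
    c,s=np.cos(p[2]),np.sin(p[2]); return np.array([p[0]+c*l[0]-s*l[1],p[1]+s*l[0]+c*l[1],l[2]])
P0=np.array([.55,-.052,-.085])
def blob(d,X,lo,hi,r):
    u=np.array(proj(d,X)); h=cv2.cvtColor(d["pixels"],cv2.COLOR_RGB2HSV)
    m=cv2.inRange(h,np.array(lo),np.array(hi)); yy,xx=np.nonzero(m)
    k=np.hypot(xx-u[0],yy-u[1])<r
    w=h[yy[k],xx[k],1].astype(float)
    x,y=xx[k],yy[k]
    return np.array([(x.min()+x.max())/2+.0,(y.min()+y.max())/2])*.5+.5*np.array([np.average(x,weights=w),np.average(y,weights=w)])+.5,k.sum()
obs=[]
for n,d in D.items():
    r=7 if n=="top" else 11
    for nm,l,lo,hi in [("RL",(.056,.088,.08),(100,90,40),(125,255,255)),("RR",(.056,-.088,.08),(100,90,40),(125,255,255)),("run",(.014,.088,.083),(40,110,40),(85,255,255)),("trip",(.014,-.088,.083),(170,120,60),(180,255,255))]:
        try: u,k=blob(d,W(P0,l),lo,hi,r); print(n,nm,u,k); obs.append((n,l,u))
        except Exception as e: print(n,nm,e)
f=least_squares(lambda p:np.concatenate([proj(D[n],W(p,l))-u for n,l,u in obs]),P0,loss="soft_l1",f_scale=.5)
p=f.x;print(p);print(f.fun.reshape(-1,2))
for l in [(-.05,-.088,.107),(.056,-.088,.08)]: print(W(p,l))
# block & pin: handles
for n,d in D.items():
    h=cv2.cvtColor(d["pixels"],cv2.COLOR_RGB2HSV);c=(150,220) if n=="top" else (242,300)
    m=cv2.inRange(h,np.array((23,150,60)),np.array((34,255,255)));yy,xx=np.nonzero(m);k=np.hypot(xx-c[0],yy-c[1])<30
    print(n,"yellow",xx[k].mean()+.5,yy[k].mean()+.5,k.sum(),xx[k].min(),xx[k].max(),yy[k].min(),yy[k].max())
    if n=="side": s=(xx[k].mean()+.5,yy[k].mean()+.5)
    else: t=(xx[k].mean()+.5,yy[k].mean()+.5)
g=least_squares(lambda q:np.concatenate([np.array(proj(D["top"],np.r_[q,.11]))-t,np.array(proj(D["side"],np.r_[q,.11]))-s]),[.51,.3]);print("pin xy",g.x,g.fun)
E
python3 fit2.py
```

```text
top RL [227.289  194.7381] 17
top RR [276.3954 198.8692] 25
top run [225.9816 206.1106] 14
top trip zero-size array to reduction operation minimum which has no identity
side RL [241.1827 214.6005] 30
side RR [266.5174 176.1522] 19
side run [256.9562 218.0572] 21
side trip zero-size array to reduction operation minimum which has no identity
[ 0.5432 -0.0557 -0.077 ]
[[-0.6779 -0.0791]
 [-0.3909 -0.0089]
 [-0.5106  0.1045]
 [ 0.3091 -0.6057]
 [ 0.0714 -0.5917]
 [-0.1051 -0.5974]]
[ 0.4866 -0.1396  0.107 ]
[ 0.5923 -0.1477  0.08  ]
top yellow 146.89285714285714 220.60714285714286 28 143 149 217 223
side yellow 242.08673469387756 302.2704081632653 196 238 245 288 315
pin xy [0.508  0.3002] [-0.6013 -0.0073  0.0952 -0.3956]
```

>>> send_rows:
  motion:
    - {"x":0.5,"y":-0.5,"rz":-0.09,"gripper":50}
    - {"x":1,"y":-1,"rz":-0.18,"gripper":50}
    - {"x":1,"y":-1,"rz":-0.27,"gripper":50}
    - {"x":1,"y":-1,"rz":-0.36,"gripper":50}
    - {"x":1,"y":-1,"rz":-0.45,"gripper":50}
    - {"x":1,"y":-1,"rz":-0.54,"gripper":50}
    - {"x":1,"y":-1,"rz":-0.63,"gripper":50}
    - {"x":1,"y":-1,"rz":-0.688,"gripper":50}
    - {"x":1,"y":-1,"rz":-0.688,"gripper":50}
  force: 30

```text
$.motion[0]: bad value
```

>>> send_rows:
  motion:
    - {"x":0.5,"y":0.42,"gripper":50}
    - {"x":1,"y":0.83,"gripper":50}

```text
$.motion[0]: bad value
```

>>> send_rows:
  motion:
    - {"x":0.5,"y":0.42,"gripper":50}
    - {"x":1,"y":0.83,"gripper":50}

```text
$.motion[0]: bad value
```

>>> send_rows:
  motion:
    - {"x":0.5,"y":0.42,"gripper":50}
    - {"x":1,"y":0.83,"gripper":50}
    - {"x":1,"y":0.83,"gripper":50}

```text
$.motion[0]: bad value
```

>>> send_rows:
  motion:
    - {"x":0.5,"y":-0.5,"z":0,"rx":0,"ry":0,"rz":-0.09,"gripper":50}
    - {"x":1,"y":-1,"z":0,"rx":0,"ry":0,"rz":-0.18,"gripper":50}
    - {"x":1,"y":-1,"z":0,"rx":0,"ry":0,"rz":-0.27,"gripper":50}
    - {"x":1,"y":-1,"z":0,"rx":0,"ry":0,"rz":-0.36,"gripper":50}
    - {"x":1,"y":-1,"z":0,"rx":0,"ry":0,"rz":-0.45,"gripper":50}
    - {"x":1,"y":-1,"z":0,"rx":0,"ry":0,"rz":-0.54,"gripper":50}
    - {"x":1,"y":-1,"z":0,"rx":0,"ry":0,"rz":-0.63,"gripper":50}
    - {"x":1,"y":-1,"z":0,"rx":0,"ry":0,"rz":-0.688,"gripper":50}
    - {"x":1,"y":-1,"z":0,"rx":0,"ry":0,"rz":-0.688,"gripper":50}
  force: 30

```text
time_s: 3.72
tcp_pos: [0.2801, -0.5029, 0.25]
ee_rot: [3.141, -0.0, 1.744]
force: [0.2, -0.1, 0.3]
finger_gap: 0.584
grasp_force: 0.0
```

>>> send_rows:
  motion:
    - {"x":0.5,"y":0.42,"z":0,"rx":0,"ry":0,"rz":0,"gripper":50}
    - {"x":1,"y":0.83,"z":0,"rx":0,"ry":0,"rz":0,"gripper":50}

```text
time_s: 3.98
tcp_pos: [0.3321, -0.4118, 0.2501]
ee_rot: [3.141, 0.0, 1.74]
force: [2.3, 0.4, 0.2]
finger_gap: 0.584
grasp_force: 0.0
```

>>> send_rows:
  motion:
    - {"x":0.5,"y":0.42,"z":0,"rx":0,"ry":0,"rz":0,"gripper":50}
    - {"x":1,"y":0.83,"z":0,"rx":0,"ry":0,"rz":0,"gripper":50}

```text
time_s: 4.22
tcp_pos: [0.384, -0.3209, 0.2503]
ee_rot: [3.141, 0.001, 1.742]
force: [0.5, -0.6, 0.9]
finger_gap: 0.585
grasp_force: 0.0
```

>>> send_rows:
  motion:
    - {"x":0.5,"y":0.42,"z":0,"rx":0,"ry":0,"rz":0,"gripper":50}
    - {"x":1,"y":0.83,"z":0,"rx":0,"ry":0,"rz":0,"gripper":50}

```text
time_s: 4.47
tcp_pos: [0.4355, -0.2306, 0.2504]
ee_rot: [3.141, 0.001, 1.742]
force: [1.6, -0.3, -0.2]
finger_gap: 0.586
grasp_force: 0.0
```

>>> send_rows:
  motion:
    - {"x":0.5,"y":0.42,"z":0.3,"rx":0,"ry":0,"rz":0,"gripper":50}
    - {"x":1,"y":0.83,"z":0.8,"rx":0,"ry":0,"rz":0,"gripper":50}
    - {"x":1,"y":0.83,"z":0.8,"rx":0,"ry":0,"rz":0,"gripper":50}
    - {"x":1,"y":0.83,"z":0.8,"rx":0,"ry":0,"rz":0,"gripper":50}

```text
time_s: 4.97
tcp_pos: [0.4863, -0.1416, 0.186]
ee_rot: [-3.141, -0.0, 1.744]
force: [-0.3, -0.4, -0.3]
finger_gap: 0.586
grasp_force: 0.0
```

```bash
cat > look.py <<'E'
from h import *
import sys
np.set_printoptions(precision=4,suppress=True)
X=np.array(eval(sys.argv[1]));f=sys.argv[2];w=float(sys.argv[3]);ts=[]
for n in("top","side"):
    d=snap(n);u=proj(d,X);k=400/w;x0,y0=u[0]-w/2,u[1]-w/2
    ts.append(cv2.warpAffine(d["pixels"][:,:,::-1].copy(),np.float32([[k,0,-x0*k],[0,k,-y0*k]]),(400,400),flags=cv2.INTER_CUBIC));print(n,x0,y0,k)
cv2.imwrite("pics/"+f,np.hstack(ts));print(ctrl.get_state()["tcp_pos"],ctrl.get_state()["ee_rot"],ctrl.get_state()["joint_positions"])
E
python3 look.py "[.487,-.139,.107]" k1.png 50
```

```text
top 249.11265337178793 202.7105719593547 8.0
side 277.8833212524287 151.83792175871312 8.0
[ 0.4863 -0.1434  0.1866] [3.1412 0.0013 1.7416] [ 0.9442  0.4224 -0.8667  1.956   0.3984  0.9411  0.0513]
```

View pics/k1.png

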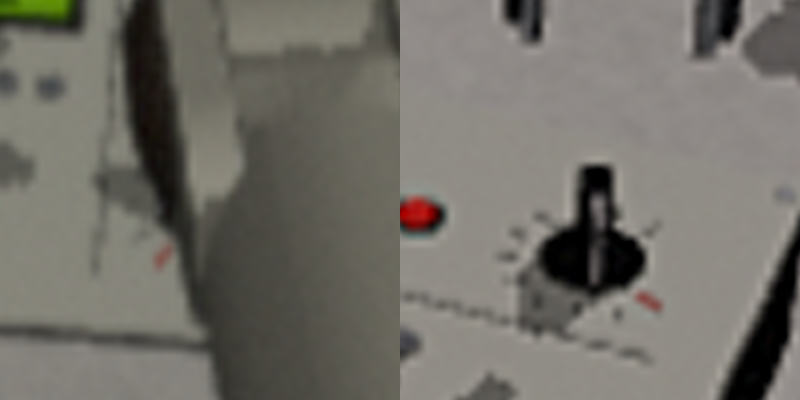

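The side crop shows the bar end-on at (595,215), with the white line facing the camera. The open fingers at (523,20) and (707,40) straddle it. I descend, close and turn back.

>>> send_rows:
  motion:
    - {"x":0,"y":0,"z":0.5,"rx":0,"ry":0,"rz":0,"gripper":50}
    - {"x":0,"y":0,"z":0.8,"rx":0,"ry":0,"rz":0,"gripper":50}
    - {"x":0,"y":0,"z":0.97,"rx":0,"ry":0,"rz":0,"gripper":50}
    - {"x":0,"y":0,"z":0.97,"rx":0,"ry":0,"rz":0,"gripper":40}
    - {"x":0,"y":0,"z":0.97,"rx":0,"ry":0,"rz":0,"gripper":20}
    - {"x":0,"y":0,"z":0.97,"rx":0,"ry":0,"rz":0,"gripper":5}
    - {"x":0,"y":0,"z":0.97,"rx":0,"ry":0,"rz":0,"gripper":5}
    - {"x":0,"y":0,"z":0.97,"rx":0,"ry":0,"rz":0,"gripper":5}
  force: 20

```text
time_s: 6.08
tcp_pos: [0.488, -0.142, 0.1098]
ee_rot: [3.138, 0.002, 1.745]
force: [1.5, -0.2, 8.5]
finger_gap: 0.123
grasp_force: 25.1
```

>>> send_rows:
  motion:
    - {"x":0,"y":0,"z":-0.03,"rx":0,"ry":0,"rz":-0.05,"gripper":5}
    - {"x":0,"y":0,"z":-0.03,"rx":0,"ry":0,"rz":-0.12,"gripper":5}
    - {"x":0,"y":0,"z":-0.03,"rx":0,"ry":0,"rz":-0.2,"gripper":5}
    - {"x":0,"y":0,"z":-0.03,"rx":0,"ry":0,"rz":-0.27,"gripper":5}
    - {"x":0,"y":0,"z":-0.03,"rx":0,"ry":0,"rz":-0.33,"gripper":5}
    - {"x":0,"y":0,"z":-0.03,"rx":0,"ry":0,"rz":-0.36,"gripper":5}
    - {"x":0,"y":0,"z":-0.03,"rx":0,"ry":0,"rz":-0.36,"gripper":5}

```text
time_s: 6.95
tcp_pos: [0.4899, -0.1407, 0.1103]
ee_rot: [3.134, 0.004, 2.466]
force: [15.8, 2.2, -20.9]
finger_gap: 0.127
grasp_force: 21.3
```

```bash
python3 -c "
from h import *
s=ctrl.get_state();print(s['moment'],s['force'],s['ee_rot'],s['joint_positions'])"
```

```text
[ 0.16186017 -3.2281606  -0.04866164] [ 15.79921026   2.15726509 -20.91875195] [3.13391683 0.00396406 2.46631315] [ 0.97772281  0.60941238 -0.94500137  2.00303536  0.65388306  0.85732484
  0.56382508]
```

>>> send_rows:
  motion:
    - {"x":-0.03,"y":0.02,"z":0.03,"rx":0,"ry":0,"rz":0,"gripper":5}
    - {"x":-0.03,"y":0.02,"z":0.03,"rx":0,"ry":0,"rz":-0.03,"gripper":5}
    - {"x":-0.03,"y":0.02,"z":0.03,"rx":0,"ry":0,"rz":-0.06,"gripper":5}
    - {"x":-0.03,"y":0.02,"z":0.03,"rx":0,"ry":0,"rz":-0.06,"gripper":5}

```text
time_s: 7.45
tcp_pos: [0.4905, -0.1404, 0.11]
ee_rot: [3.139, 0.001, 2.585]
force: [0.6, 3.8, 11.8]
finger_gap: 0.119
grasp_force: 29.3
```

```bash
python3 -c "
from h import *
s=ctrl.get_state();print(s['moment'],s['force'],s['ee_rot'])"
```

```text
[ 0.85935223  0.14026935 -0.51561875] [ 0.56984959  3.79587442 11.79678826] [3.13940402e+00 1.42929236e-03 2.58514450e+00]
```

>>> send_rows:
  motion:
    - {"x":0,"y":0,"z":0,"rx":0,"ry":0,"rz":-0.06,"gripper":20}
    - {"x":0,"y":0,"z":0,"rx":0,"ry":0,"rz":0,"gripper":50}
    - {"x":0,"y":0,"z":0,"rx":0,"ry":0,"rz":0,"gripper":50}
    - {"x":0,"y":0,"z":-0.5,"rx":0,"ry":0,"rz":0,"gripper":50}
    - {"x":0,"y":0,"z":-1,"rx":0,"ry":0,"rz":0,"gripper":50}

```text
time_s: 8.07
tcp_pos: [0.4884, -0.1417, 0.1889]
ee_rot: [-3.141, -0.002, 2.588]
force: [0.3, -0.9, 0.4]
finger_gap: 0.588
grasp_force: 0.0
```

>>> send_rows:
  motion:
    - {"x":0.2,"y":0.4,"z":-0.5,"rx":0,"ry":0,"rz":0.09,"gripper":60}
    - {"x":0.6,"y":1,"z":-0.9,"rx":0,"ry":0,"rz":0.18,"gripper":60}
    - {"x":0.6,"y":1,"z":-0.9,"rx":0,"ry":0,"rz":0.27,"gripper":60}
    - {"x":0.6,"y":1,"z":-0.9,"rx":0,"ry":0,"rz":0.36,"gripper":60}
    - {"x":0.6,"y":1,"z":-0.9,"rx":0,"ry":0,"rz":0.45,"gripper":60}
    - {"x":0.6,"y":1,"z":-0.9,"rx":0,"ry":0,"rz":0.54,"gripper":60}
    - {"x":0.6,"y":1,"z":-0.9,"rx":0,"ry":0,"rz":0.64,"gripper":60}
    - {"x":0.6,"y":1,"z":-0.9,"rx":0,"ry":0,"rz":0.64,"gripper":60}

```text
time_s: 9.07
tcp_pos: [0.4903, -0.0486, 0.2604]
ee_rot: [-3.141, 0.001, 1.308]
force: [0.0, 0.2, -0.2]
finger_gap: 0.707
grasp_force: 0.0
```

```bash
python3 look.py "[.49,-.141,.1]" k2.png 50; python3 fit2.py | tail -9
```

```text
top 249.5534266048851 202.042886981009 8.0
side 276.78094500981547 153.24973478634658 8.0
[ 0.4905 -0.0485  0.2604] [-3.1413  0.0004  1.3096] [ 0.823   0.2844 -0.9062  1.9134  0.2557  1.0644 -0.4506]
 [ 0.0861 -0.2912]
 [ 0.4283 -0.2883]
 [-0.0201 -0.2398]
 [-0.569  -1.9373]]
[ 0.4853 -0.1381  0.107 ]
[ 0.5909 -0.1467  0.08  ]
top yellow 146.83333333333334 220.6851851851852 27 143 149 217 223
side yellow 242.08673469387756 302.2704081632653 196 238 245 288 315
pin xy [0.5079 0.3003] [-0.563  -0.0637  0.1198 -0.3579]
```

View pics/k2.png

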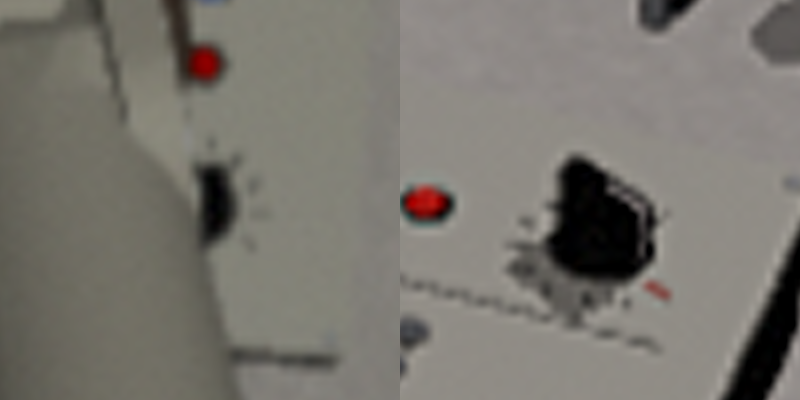

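```bash
python3 - <<'E'
from h import *
d=snap("side")
yaw=-.077
for A in [(.490,-.1405),(.486,-.139)]:
    f=lambda X:np.round((np.array(proj(d,np.array(X)))-[276.78,153.25])*8+[400,0])
    print("skirt c",f((*A,.083)),"top c",f((*A,.109)))
    a=np.radians(150)+yaw
    print("tick dir r30",f((A[0]+.027*np.cos(a),A[1]+.027*np.sin(a),.08)))
    for g in (0,.1,.2,.3,.4):
        a=np.radians(150)+yaw-g; print(g,f((A[0]+.019*np.cos(a),A[1]+.019*np.sin(a),.109)),f((A[0]+.019*np.cos(a),A[1]+.019*np.sin(a),.083)))
E
```

```text
skirt c [596. 240.] top c [602. 180.]
tick dir r30 [649. 286.]
0 [640. 207.] [633. 267.]
0.1 [635. 209.] [629. 269.]
0.2 [631. 210.] [625. 271.]
0.3 [626. 212.] [620. 272.]
0.4 [621. 213.] [615. 273.]
skirt c [606. 245.] top c [612. 185.]
tick dir r30 [659. 291.]
0 [650. 212.] [644. 272.]
0.1 [646. 214.] [640. 274.]
0.2 [641. 215.] [635. 276.]
0.3 [637. 217.] [630. 277.]
0.4 [631. 218.] [625. 278.]
```

The side crop shows the pointer end (645,205–265) swung to the red tick (657,290), which matches the model at gain 0. On to the pin.

>>> send_rows:
  motion:
    - {"x":0.5,"y":-0.12,"z":0,"rx":0,"ry":0,"rz":0,"gripper":60}
    - {"x":1,"y":-0.23,"z":0,"rx":0,"ry":0,"rz":0,"gripper":60}

```text
time_s: 9.57
tcp_pos: [0.494, 0.0337, 0.2604]
ee_rot: [-3.142, -0.0, 1.305]
force: [-0.1, -0.5, -1.2]
finger_gap: 0.701
grasp_force: 0.0
```

>>> send_rows:
  motion:
    - {"x":0.5,"y":-0.12,"z":0,"rx":0,"ry":0,"rz":0,"gripper":60}
    - {"x":1,"y":-0.23,"z":0,"rx":0,"ry":0,"rz":0,"gripper":60}

```text
time_s: 9.82
tcp_pos: [0.4973, 0.1164, 0.2604]
ee_rot: [3.142, 0.0, 1.306]
force: [0.6, 0.2, 0.0]
finger_gap: 0.704
grasp_force: 0.0
```

>>> send_rows:
  motion:
    - {"x":0.5,"y":-0.12,"z":0,"rx":0,"ry":0,"rz":0,"gripper":60}
    - {"x":1,"y":-0.23,"z":0,"rx":0,"ry":0,"rz":0,"gripper":60}

```text
time_s: 10.07
tcp_pos: [0.5006, 0.1985, 0.2604]
ee_rot: [-3.142, -0.0, 1.306]
force: [0.1, -0.5, 0.9]
finger_gap: 0.706
grasp_force: 0.0
```

>>> send_rows:
  motion:
    - {"x":0.5,"y":-0.12,"z":0,"rx":0,"ry":0,"rz":0,"gripper":60}
    - {"x":1,"y":-0.23,"z":0.5,"rx":0,"ry":0,"rz":0,"gripper":60}
    - {"x":1,"y":-0.23,"z":0.5,"rx":0,"ry":0,"rz":0,"gripper":60}
    - {"x":1,"y":-0.23,"z":0.5,"rx":0,"ry":0,"rz":0,"gripper":60}

```text
time_s: 10.58
tcp_pos: [0.5039, 0.2791, 0.2202]
ee_rot: [-3.141, 0.001, 1.306]
force: [0.8, -1.5, -0.7]
finger_gap: 0.706
grasp_force: 0.0
```

```bash
python3 look.py "[.508,.300,.16]" p1.png 70
```

```text
top 108.07854367016179 183.92003940204097 5.714285714285714
side 206.85960591617896 250.51576601792362 5.714285714285714
[0.5048 0.2782 0.2212] [ 3.1402 -0.      1.3033] [ 0.1236  0.5176 -0.8948  1.7593  0.4532  1.0844 -1.1929]
```

View pics/p1.png

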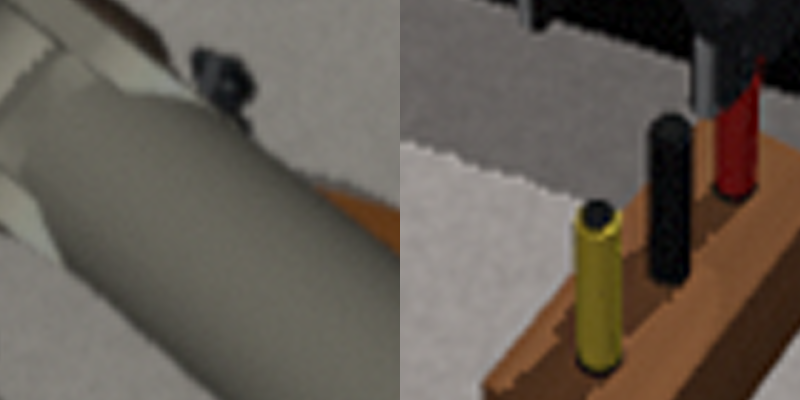

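The side crop shows the yellow pin's top at (598,212), where it was predicted for (.508,.300). The black and red drivers are behind it. I shift and descend.

>>> send_rows:
  motion:
    - {"x":0.27,"y":-0.03,"z":0,"rx":0,"ry":0,"rz":0,"gripper":60}
    - {"x":0.27,"y":-0.03,"z":0,"rx":0,"ry":0,"rz":0,"gripper":60}
    - {"x":0.27,"y":-0.03,"z":0.5,"rx":0,"ry":0,"rz":0,"gripper":60}
    - {"x":0.27,"y":-0.03,"z":0.9,"rx":0,"ry":0,"rz":0,"gripper":60}
    - {"x":0.27,"y":-0.03,"z":0.9,"rx":0,"ry":0,"rz":0,"gripper":60}

```text
time_s: 11.3
tcp_pos: [0.5064, 0.2981, 0.1467]
ee_rot: [-3.139, 0.004, 1.303]
force: [-0.4, 0.2, 1.1]
finger_gap: 0.708
grasp_force: 0.0
```

>>> send_rows:
  motion:
    - {"x":0,"y":0,"z":0.45,"rx":0,"ry":0,"rz":0,"gripper":60}
    - {"x":0,"y":0,"z":0.45,"rx":0,"ry":0,"rz":0,"gripper":40}
    - {"x":0,"y":0,"z":0.45,"rx":0,"ry":0,"rz":0,"gripper":20}
    - {"x":0,"y":0,"z":0.45,"rx":0,"ry":0,"rz":0,"gripper":8}
    - {"x":0,"y":0,"z":0.45,"rx":0,"ry":0,"rz":0,"gripper":8}
    - {"x":0,"y":0,"z":0.45,"rx":0,"ry":0,"rz":0,"gripper":8}
    - {"x":0,"y":0,"z":0.45,"rx":0,"ry":0,"rz":0,"gripper":8}
  force: 50

```text
time_s: 12.18
tcp_pos: [0.5083, 0.3016, 0.1144]
ee_rot: [3.139, -0.002, 1.305]
force: [-1.0, -1.0, 6.6]
finger_gap: 0.171
grasp_force: 49.0
```

>>> send_rows:
  motion:
    - {"x":0,"y":0,"z":-0.3,"rx":0,"ry":0,"rz":0,"gripper":8}
    - {"x":0,"y":0,"z":-0.7,"rx":0,"ry":0,"rz":0,"gripper":8}
    - {"x":0,"y":0,"z":-1,"rx":0,"ry":0,"rz":0,"gripper":8}

```text
time_s: 12.55
tcp_pos: [0.5075, 0.3014, 0.1944]
ee_rot: [3.14, -0.001, 1.305]
force: [-1.1, 1.2, -0.7]
finger_gap: 0.173
grasp_force: 49.4
```

>>> send_rows:
  motion:
    - {"x":0,"y":0,"z":-0.5,"rx":0,"ry":0,"rz":0,"gripper":8}
    - {"x":0,"y":0,"z":-1,"rx":0,"ry":0,"rz":0,"gripper":8}
    - {"x":0,"y":0,"z":-1,"rx":0,"ry":0,"rz":0,"gripper":8}

```text
time_s: 12.92
tcp_pos: [0.5086, 0.3027, 0.2766]
ee_rot: [3.136, -0.005, 1.305]
force: [-0.1, 0.0, -0.6]
finger_gap: 0.174
grasp_force: 49.4
```

>>> send_rows:
  motion:
    - {"x":-0.4,"y":0.25,"z":-0.1,"rx":0,"ry":0,"rz":0,"gripper":8}
    - {"x":-1,"y":0.5,"z":-0.1,"rx":0,"ry":0,"rz":0,"gripper":8}

```text
time_s: 13.18
tcp_pos: [0.5245, 0.2139, 0.2807]
ee_rot: [3.141, -0.001, 1.308]
force: [0.8, 0.1, -0.3]
finger_gap: 0.17
grasp_force: 49.4
```

>>> send_rows:
  motion:
    - {"x":-0.5,"y":0.25,"z":0,"rx":0,"ry":0,"rz":0,"gripper":8}
    - {"x":-1,"y":0.5,"z":0,"rx":0,"ry":0,"rz":0,"gripper":8}

```text
time_s: 13.42
tcp_pos: [0.542, 0.1238, 0.2798]
ee_rot: [-3.141, 0.001, 1.305]
force: [0.9, 0.2, -0.1]
finger_gap: 0.171
grasp_force: 49.4
```

>>> send_rows:
  motion:
    - {"x":-0.5,"y":0.25,"z":0,"rx":0,"ry":0,"rz":0,"gripper":8}
    - {"x":-1,"y":0.5,"z":0,"rx":0,"ry":0,"rz":0,"gripper":8}

```text
time_s: 13.68
tcp_pos: [0.5595, 0.0362, 0.2799]
ee_rot: [-3.141, 0.001, 1.305]
force: [0.3, 0.7, 0.1]
finger_gap: 0.17
grasp_force: 49.4
```

>>> send_rows:
  motion:
    - {"x":-0.5,"y":0.25,"z":0,"rx":0,"ry":0,"rz":0,"gripper":8}
    - {"x":-1,"y":0.5,"z":0,"rx":0,"ry":0,"rz":0,"gripper":8}

```text
time_s: 13.92
tcp_pos: [0.5771, -0.0514, 0.2798]
ee_rot: [-3.141, 0.0, 1.305]
force: [0.2, 0.3, 0.1]
finger_gap: 0.174
grasp_force: 49.4
```

>>> send_rows:
  motion:
    - {"x":-0.5,"y":0.25,"z":0,"rx":0,"ry":0,"rz":0,"gripper":8}
    - {"x":-1,"y":0.5,"z":0,"rx":0,"ry":0,"rz":0,"gripper":8}
    - {"x":-1,"y":0.5,"z":0,"rx":0,"ry":0,"rz":0,"gripper":8}

```text
time_s: 14.3
tcp_pos: [0.5944, -0.1433, 0.2789]
ee_rot: [-3.14, 0.002, 1.297]
force: [-0.9, 1.8, -0.7]
finger_gap: 0.172
grasp_force: 49.4
```

>>> send_rows:
  motion:
    - {"x":-0.06,"y":-0.02,"z":0.4,"rx":0,"ry":0,"rz":0,"gripper":8}
    - {"x":-0.06,"y":-0.02,"z":0.8,"rx":0,"ry":0,"rz":0,"gripper":8}
    - {"x":-0.06,"y":-0.02,"z":1,"rx":0,"ry":0,"rz":0,"gripper":8}
    - {"x":-0.06,"y":-0.02,"z":1,"rx":0,"ry":0,"rz":0,"gripper":8}

```text
time_s: 14.8
tcp_pos: [0.5914, -0.1409, 0.1993]
ee_rot: [-3.139, -0.0, 1.306]
force: [0.4, -0.2, -0.4]
finger_gap: 0.17
grasp_force: 49.4
```

```bash
python3 look.py "[.592,-.147,.085]" r1.png 36; python3 - <<'E'
from h import *
for n in("top","side"):
    d=snap(n); print(n,"hole pred",proj(d,np.array([.592,-.147,.08])),"tip pred",proj(d,np.r_[ctrl.get_state()["tcp_pos"][:2],.093]))
    for k,z in(("reset_right_mouth",.08),("pin",.093)):
        for r in finder.landmark_of(k,n)[:2]: l=r["location"];print(k,r["conf"],l[1]*512,l[0]*384,atz(d,l,z))
E
```

```text
top 257.893992648027 180.71661151352183 11.11111111111111
side 248.6547246745087 156.3151313395449 11.11111111111111
[ 0.5929 -0.1412  0.2014] [ 3.1403 -0.0004  1.3056] [ 0.7739  0.5734 -0.8035  1.6951  0.4608  1.0713 -0.4408]
top hole pred (np.float64(275.79557140161), np.float64(198.94063763752138)) tip pred (np.float64(274.44960021545785), np.float64(198.01388706601153))
reset_right_mouth 0.86 276.5824 195.6096 [ 0.60402599 -0.14983682  0.08      ]
pin 0.6 136.0896 204.9024 [0.56451069 0.34187723 0.093     ]
side hole pred (np.float64(266.61298615732056), np.float64(175.72997694356624)) tip pred (np.float64(265.87121423777063), np.float64(173.0246997691674))
reset_right_mouth 0.88 267.2128 175.9104 [ 0.5901424  -0.14672583  0.08      ]
pin 0.86 199.424 352.0896 [0.54956431 0.41478385 0.093     ]
pin 0.59 264.8064 171.6864 [ 0.59759853 -0.14686885  0.093     ]
```

View pics/r1.png

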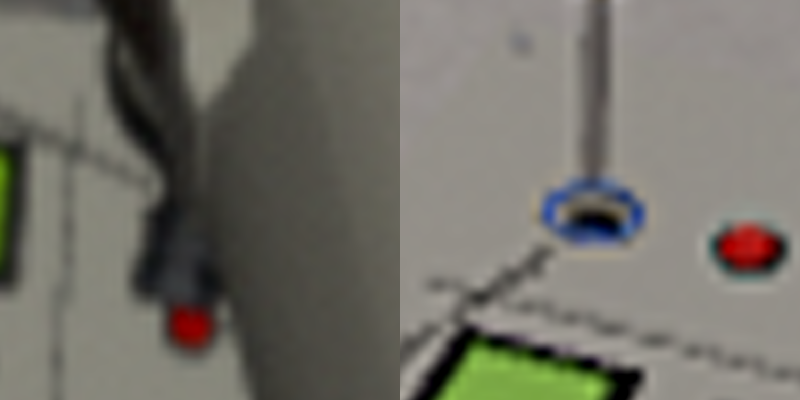

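The side crop shows the shank tip at about (593,188), at the far edge of ring centre (593,213). In column it is aligned; in depth it is about 6 mm short, so I shift and lower a little.

>>> send_rows:
  motion:
    - {"x":-0.066,"y":0.024,"z":0,"rx":0,"ry":0,"rz":0,"gripper":8}
    - {"x":-0.066,"y":0.024,"z":0,"rx":0,"ry":0,"rz":0,"gripper":8}
    - {"x":-0.066,"y":0.024,"z":0.1,"rx":0,"ry":0,"rz":0,"gripper":8}
    - {"x":-0.066,"y":0.024,"z":0.2,"rx":0,"ry":0,"rz":0,"gripper":8}
    - {"x":-0.066,"y":0.024,"z":0.2,"rx":0,"ry":0,"rz":0,"gripper":8}

```text
time_s: 15.82
tcp_pos: [0.5918, -0.1472, 0.1832]
ee_rot: [-3.139, -0.0, 1.305]
force: [-0.0, -0.1, -0.2]
finger_gap: 0.178
grasp_force: 49.4
```

```bash
python3 look.py "[.593,-.147,.085]" r2.png 36; python3 -c "
from h import *
s=ctrl.get_state();print(s['force'],s['moment'])"
```

```text
top 257.89318301548457 180.43785786347527 11.11111111111111
side 248.31614212049925 156.2478307645447 11.11111111111111
[ 0.5926 -0.1472  0.1841] [-3.1411 -0.0002  1.305 ] [ 0.7725  0.595  -0.79    1.7047  0.4778  1.0458 -0.4436]
[ 0.31752239 -0.12953728 -0.32100424] [ 0.04229426 -0.02734887 -0.00625431]
```

View pics/r2.png

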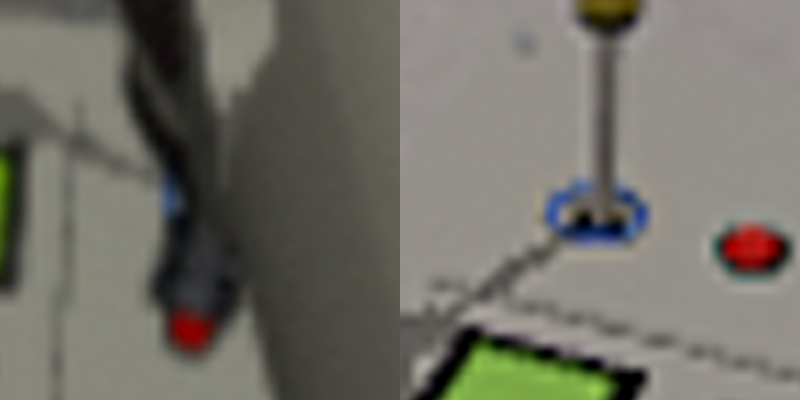

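The side crop shows the shank at (606,215), inside the ring centred at (598,213), with no contact force. I nudge +1.5 mm in x and go down.

>>> send_rows:
  motion:
    - {"x":0.005,"y":0.018,"z":0,"rx":0,"ry":0,"rz":0,"gripper":8}
    - {"x":0.005,"y":0.018,"z":0.05,"rx":0,"ry":0,"rz":0,"gripper":8}
    - {"x":0.005,"y":0.018,"z":0.1,"rx":0,"ry":0,"rz":0,"gripper":8}
    - {"x":0.005,"y":0.018,"z":0.1,"rx":0,"ry":0,"rz":0,"gripper":8}

```text
time_s: 16.42
tcp_pos: [0.594, -0.1473, 0.1761]
ee_rot: [-3.141, -0.0, 1.305]
force: [-0.2, 0.1, 0.9]
finger_gap: 0.174
grasp_force: 49.5
```

>>> send_rows:
  motion:
    - {"x":0,"y":0,"z":0.04,"rx":0,"ry":0,"rz":0,"gripper":8}
    - {"x":0,"y":0,"z":0.04,"rx":0,"ry":0,"rz":0,"gripper":8}

```text
time_s: 16.68
tcp_pos: [0.5942, -0.1474, 0.1733]
ee_rot: [3.141, -0.0, 1.305]
force: [-0.8, -0.6, 3.1]
finger_gap: 0.175
grasp_force: 49.7
```

>>> send_rows:
  motion:
    - {"x":0,"y":0,"z":0.025,"rx":0,"ry":0,"rz":0,"gripper":8}
    - {"x":0,"y":0,"z":0.025,"rx":0,"ry":0,"rz":0,"gripper":8}

```text
time_s: 16.92
tcp_pos: [0.5943, -0.1474, 0.1714]
ee_rot: [3.141, 0.0, 1.305]
force: [-1.3, 0.3, 3.8]
finger_gap: 0.175
grasp_force: 49.7
```

>>> send_rows:
  motion:
    - {"x":0,"y":0,"z":0.015,"rx":0,"ry":0,"rz":0,"gripper":8}
    - {"x":0,"y":0,"z":0.015,"rx":0,"ry":0,"rz":0,"gripper":8}

```text
time_s: 17.18
tcp_pos: [0.5944, -0.1473, 0.1707]
ee_rot: [3.141, 0.0, 1.305]
force: [-1.5, -0.0, 7.0]
finger_gap: 0.171
grasp_force: 50.3
```

>>> send_rows:
  motion:
    - {"x":0,"y":0,"z":0.012,"rx":0,"ry":0,"rz":0,"gripper":8}
    - {"x":0,"y":0,"z":0.012,"rx":0,"ry":0,"rz":0,"gripper":8}
    - {"x":0,"y":0,"z":0.012,"rx":0,"ry":0,"rz":0,"gripper":8}
    - {"x":0,"y":0,"z":0.012,"rx":0,"ry":0,"rz":0,"gripper":8}
    - {"x":0,"y":0,"z":0.012,"rx":0,"ry":0,"rz":0,"gripper":8}

```text
time_s: 17.8
tcp_pos: [0.5947, -0.1473, 0.1704]
ee_rot: [3.14, 0.0, 1.305]
force: [-2.1, 0.9, 11.3]
finger_gap: 0.172
grasp_force: 50.8
```

The force rises from 7 to 11.3 N over only 0.3 mm, after about 5 mm of travel, so the button is on its hard stop. I hand in.

```bash
python3 -c "
from h import *
print(ctrl.get_state()['force']); print(sign_off())"
```

```text
[-2.12880421  0.91379759 11.31363898]
the job is handed in; nothing more can be done
None
```

I turned the tripped right channel's gain knob back to its zero stop and handed the job in with the yellow pin still gripped, holding that channel's reset button on its hard stop at about 11 N, at about 17.8 s of the 54 s; the sign-off returned no verdict.

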